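Snap the front rail into a shoe rack

TASK

The front rail of the shoe rack is lying loose on the bench. Pick it up, lower it level into the rack's two open front saddles, both ends together, and press it gently down past the jaws until each end sits fully home on the bottom of its saddle; the saddles crack if an end bears down with more than about 20 N. Let go and leave everything else on the bench as it is.

Things in the scene. Friction and masses are not known exactly. Their poses are not given: they have to be found in the camera images.
- rail: the loose rail: straight chrome tube, 16 mm diameter, about 0.13 kg, along its own y, with a black square cap (22 x 22 mm, 14 mm long) on each end; 372 mm long over the caps, 344 mm of bare tube. Origin on its axis at mid-length. It lies on its caps, axis 11 mm above the bench. The two ends are alike.
- rack: low shoe rack of dark steel tube, screwed to the bench: 345 mm wide (y), 240 mm deep (x), 170 mm high; origin on the bench under its middle, x to its back, y along its rails. Middle and back rails are fitted (95 and 190 mm behind the missing front rail, 15 and 30 mm higher); only the two front saddles are empty.
- rack_home (a point): nominal place of the middle of the fitted front rail's axis: 90 mm in front of the rack's origin, 142 mm above the bench; axes as the rack's, the rail lies along y (either way round). The caps hang outside the saddles with 4 mm play along y either way. The front saddles stand on levelling studs, wound up to 10.5 mm higher or lower than nominal and within 3 mm of each other: not measured, feel for it.
- saddle_left (a point): nominal rail axis in the front saddle at the rack's +y end, 160 mm from rack_home. Saddle: grey plastic, 34 x 16 mm (x, y), open on top; flat seat (seat_left) 8 mm below this point; rigid cheeks 17.5 mm apart up to 1 mm above it; over them two white spring jaws leave 13 mm, 6 mm above it (each gives up to 4 mm), then 45 degree lead-ins widen to 25 mm, 15 mm above it. The seat stands about 20 N.
- saddle_right (a point): the same at the rack's -y end (seat_right). In each saddle the jaws resist from 12 mm above home with 5 to 12 N, most at about 8 mm (the left is the stiffer), and less from 5 mm down. Past the jaws the tube can still hang by friction 1 to 5 mm above its seat, at one end or both, until it is pressed right down.
- boot_left: black ankle boot, bystander, 280 mm long, 180 mm high
- boot_right: the other black ankle boot, bystander
- brush: wooden shoe brush, bystander, 160 x 48 x 40 mm
- polish_tin: closed polish tin with a dark red lid, bystander, 71 mm in diameter, 24 mm high
- hanger: green plastic clothes hanger lying flat, bystander, 380 mm wide
- shoe_tree: wooden shoe tree with a brass spring rod and knob, bystander, 250 mm long, 48 mm high

How it is judged (in metres and radians):
On the way, in this order (a step that is already met when the one before it is completed fails the run):
1. the rail is picked up and carried clear of the bench (height (world z) of rail above 0.06 m and contact force between rail and the fingers above 0.5 N), for 0.2 s.
2. both ends of the rail bear on the bottom of their saddles (contact force between rail and seat_left_c0 above 0.2 N and contact force between rail and seat_right_c0 above 0.2 N and horizontal distance between rail and rack_home below 0.007 m and angle between the y axis of rail and the y axis of rack_home, either way round below 0.04 rad), for 0.2 s.
At the end, for the whole second after the job is handed in: The rail lies in both front saddles and bears on the bottom of each (on the seats seat_left and seat_right with more than 0.2 N of its own weight), its middle within 7 mm of rack_home in plan, its axis within 0.04 rad of the rack's y, at rest and let go (all of step 2 and linear speed of rail below 0.01 m/s); the robot touches nothing.
It fails at once if a saddle is overloaded: the rail is pressed on the bottom of either saddle with more than 20 N, or on the rack as a whole, jaws included, with more than 90 N (contact force between rail and seat_left_c0 above 20 N or contact force between rail and seat_right_c0 above 20 N or contact force between rail and rack above 90 N).
It fails at once if the robot's arm or fingers press on the rack with more than 15 N (contact force between any of the fingers, the arm and rack above 15 N).
It fails at once if the rail is put in one end first: it touches the rack while tilted more than 0.1 rad (6 degrees, one end 35 mm above the other) (contact force between rail and rack above 0.5 N and (angle between rail's own y axis and vertical below 1.4708 rad or angle between rail's own y axis and vertical above 1.6708 rad)).
It fails at once if a bystander is disturbed: moved more than 20 mm (distance of any of boot_left, boot_right, brush, polish_tin, hanger, shoe_tree from where it was at the start of the episode above 0.02 m).
It also fails if it takes over 69 s, if anything falls off the work surface, if the arm or the gripper's body presses on something with over 40 N, if the wrist force passes 120 N, or if a joint passes its speed limit or range.

ROBOT

A 6-joint arm with a two-finger parallel gripper is mounted at the origin on the work surface. World frame = base frame: x ahead of the robot, y to its left, z up, the work surface at z = 0. Lengths are in mm, angles in rad, forces in N, time in s.
With the tool pointing down it reaches from about 350 to 775 mm from the base axis. Payload 7.3 kg.
Tool frame: the origin (TCP) lies on the front face of the gripper's body, between the roots of the fingers; the fingertips stand 66 mm ahead of it and the grasp point (between the pads) lies 47 mm ahead of it (bot.tcp_to_grasp is the z of the grasp point in the tool frame, in mm); z points along the fingers, y is the direction in which the jaws open and shut (so a half turn about z gives the same grasp; the last joint's range is limited). The gripper opens to 92 mm and grips with 3 to 60 N. Pads are 19 mm wide; open, the fingers measure 130 mm over their backs; the gripper's body (75 mm by 190 mm) begins 47 mm behind the grasp point.
Start: joints at [-1.287, 0.342, 1.524, -0, 1.275, -0.146], TCP at [218.784, -477.255, 292.241] pointing down, gripper open.
Joint ranges: [-2.53, 2.53], [-0.77, 2.02], [0.04, 2.7], [-1, 4.14], [0.28, 2.66], [-3.11, 3.11]. Speed limits (rad/s): [2.57, 2.57, 3.14, 3.14, 3.14, 3.14].

INTERFACE

Orientations are given as [roll, pitch, yaw] about the fixed x, y, z axes, in that order (R = Rz(yaw) Ry(pitch) Rx(roll)).
In Python, from plant import bot gives the robot as it stands.
- The arm moves only by the tool carry_out, never from a script. Its argument "deltas" is a list that holds one entry, the list of rows, each a list of 4 numbers: the shift along the tool's x, y, z in mm, then the turn about the tool's z in units of 5 degrees (1.0 is 5 degrees). A call has 1 to 20 rows; each row is the pose to reach, as a shift and turn from the pose commanded when the call began, along the tool's axes at that moment; what a row does not reach only later rows make up. A row lasts 1/10 s, in which the tool goes at most 50 mm and 8.59 degrees, less where a joint would pass 70% of its speed; a pose out of reach is approached as far as the arm can. A call with a gripper value outside its range is refused whole. "fingers" is the finger opening in mm, from 0 to 91.8, set as the call begins (left out, the last holds). The fingers move at their own pace and stop on an object; the grip force is fixed at half the most. Time passes only in rows, so rows that repeat a pose let the fingers close. It gives the time, the measured TCP pose, the force and the opening at its end, in the units of the state.
- bot.get_obs(): the state, without advancing time (a new reading comes with each control period).
- bot.capture(name): name is "scene" or "top"; returns (picture, depth): 480x640x3 uint8, blue, green, red; 480x640 float32, mm along the optical axis (not along the pixel's ray), 0 where there is no reading.
- bot.camera_model(name): a dict with "K" (3x3 intrinsics, pixels), "camera_from_world" (4x4, takes a point from world to camera coordinates). Camera axes: x right, y down, z forward; pixel columns grow to the right and rows downward; lengths in mm; the calibration is good to about 2 mm. A picture is of the moment at which its call begins. camera_model takes no time and is no camera call.
- bot.close_job(): hands the job in, once; it reports no verdict.
The state is a dict: "time": time; "joint_positions": joint angles; "dq": joint speeds; "tau": joint torques, N m; "tool_pos": TCP position; "tcp_rot": TCP orientation; "contact_force": force on the tool from outside, world axes, zero at the start; "moment": the same for the moment, N m; "grip_width": finger opening in mm.
Only numpy, scipy, OpenCV 4.12 (cv2) and the standard library are available. Lean on these libraries where they do the work, as an engineer would, in place of code of your own. Each camera call takes 0.05 s, during which the arm holds its last target. There are 200 camera calls.

## Working session

There is one attempt and no reset: what is moved stays moved. The work goes in short steps, Python scripts to look and compute and a tool call to move; the robot and the scene stay as the last step left them, time stands still between calls to the robot, and variables do not carry over. Pictures are saved under pics/ and viewed, about 8 in all and at most 12, crops included, and the job is handed in when it is done.

Besides the shell and the picture viewer there is one more tool, called by a JSON object that holds its "fn" and its "kwargs". carry_out: Moves the arm, as the interface text tells. Its arguments: {"type":"object","properties":{"deltas":{"type":"array","items":{"type":"array","items":{"type":"array","items":{"type":"number"}}}},"fingers":{"type":"number"}},"required":["deltas"]}

```bash
ls; mkdir -p pics
python3 - <<'E'
from plant import bot
import cv2,numpy as np
for n in("scene","top"):
    p,d=bot.capture(n); cv2.imwrite(f"pics/{n}0.png",p); np.save(f"{n}0.npy",d)
    m=bot.camera_model(n); print(n,m["K"].round(1).tolist(),np.linalg.inv(m["camera_from_world"]).round(3).tolist())
o=bot.get_obs(); print(o)
E
```

```text
pics
scene [[538.6, 0.0, 324.2], [0.0, 538.6, 243.0], [0.0, 0.0, 1.0]] [[-0.692, 0.605, -0.393, 993.834], [0.722, 0.578, -0.381, 554.767], [-0.003, -0.547, -0.837, 1323.539], [0.0, 0.0, 0.0, 1.0]]
top [[549.7, 0.0, 318.7], [0.0, 549.7, 246.8], [0.0, 0.0, 1.0]] [[-0.015, -0.981, 0.191, 98.215], [-1.0, 0.014, -0.008, 13.44], [0.005, -0.191, -0.981, 1858.644], [0.0, 0.0, 0.0, 1.0]]
{'time': 0.1, 'joint_positions': array([-1.28698072e+00,  3.42653377e-01,  1.52493698e+00, -3.11184101e-05,
        1.27535766e+00, -1.45976999e-01]), 'dq': array([-0.00125511, -0.00184253, -0.0012364 , -0.00030111,  0.00042034,
        0.00084327]), 'tau': array([ 1.25245693e-03, -4.32006383e+01, -2.44694960e+01,  7.19551393e-02,
        5.26176696e-02, -6.50677021e-05]), 'tool_pos': array([ 218.70589998, -476.97864624,  291.60880732]), 'tcp_rot': array([-3.14024738e+00, -1.67707781e-04,  4.29801578e-01]), 'contact_force': array([ 0.46946939,  0.10637535, -0.54811641]), 'moment': array([-0.0162888 , -0.04498471,  0.00543736]), 'grip_width': 91.77749730633518}
```

View pics/top0.png

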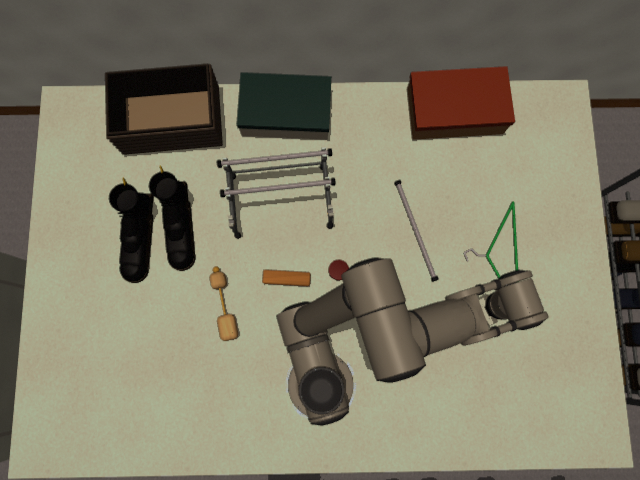

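View pics/scene0.png

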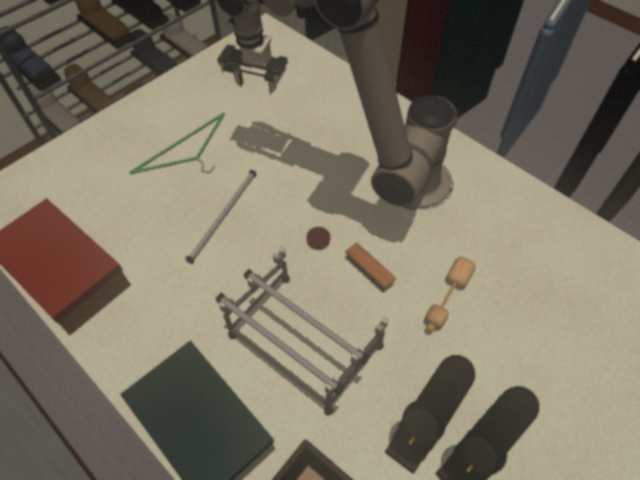

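```bash
cat > h.py <<'E'
import numpy as np,cv2
from plant import bot
def cloud(n,d):
    m=bot.camera_model(n);K=np.array(m["K"]);T=np.linalg.inv(m["camera_from_world"])
    v,u=np.mgrid[:480,:640]; c=np.stack([(u-K[0,2])/K[0,0]*d,(v-K[1,2])/K[1,1]*d,d],-1)
    return c@T[:3,:3].T+T[:3,3]
def ray(n,px,z):
    m=bot.camera_model(n);K=np.array(m["K"]);T=np.linalg.inv(m["camera_from_world"])
    px=np.atleast_2d(px).astype(float)
    r=np.c_[px,np.ones(len(px))]@np.linalg.inv(K).T@T[:3,:3].T
    return T[:3,3]+r*((z-T[2,3])/r[:,2:])
def proj(n,P):
    m=bot.camera_model(n);K=np.array(m["K"]);T=np.array(m["camera_from_world"])
    c=np.atleast_2d(P)@T[:3,:3].T+T[:3,3]; c=c@K.T; return c[:,:2]/c[:,2:]
E
python3 - <<'E'
from h import *
t=cv2.imread("pics/top0.png");s=cv2.imread("pics/scene0.png")
a=cv2.resize(t[140:250,205:350],(725,550),interpolation=cv2.INTER_CUBIC)
b=cv2.resize(s[235:420,205:395],(570,555),interpolation=cv2.INTER_CUBIC)
cv2.imwrite("pics/a.png",a);cv2.imwrite("pics/b.png",b)
for n,im,boxes in(("top",t,[(385,170,410,195),(422,265,447,290)]),("scene",s,[(240,162,262,185),(178,250,202,272)])):
    g=im.max(2); P=[]
    for x0,y0,x1,y1 in boxes:
        m=(g[y0:y1,x0:x1]<60).astype(np.uint8)
        c=max(cv2.findContours(m,0,1)[0],key=cv2.contourArea);M=cv2.moments((m*0+cv2.drawContours(m*0,[c],-1,1,-1)),True)
        px=(x0+M["m10"]/M["m00"],y0+M["m01"]/M["m00"]);P.append(ray(n,px,13)[0]);print(n,px,M["m00"],P[-1].round(1))
    print(np.linalg.norm(P[0]-P[1]),(P[0]+P[1])/2,np.degrees(np.arctan2(*(P[0]-P[1])[1::-1])))
    d=np.load(n+"0.npy"); C=cloud(n,d)
    np.save(n+"C.npy",C); print((d==0).mean(), C[...,2][200,100])
    k=(C[...,2]>135)&(C[...,2]<200)&(C[...,0]>300)&(C[...,1]<300)&(C[...,1]>-50)
    Q=C[k];print(len(Q),np.histogram(Q[:,2],13,(135,200))[0],np.histogram(Q[:,0],20)[0:2])
E
```

```text
top (397.40909090909093, 182.36363636363637) 22.0 [ 684.  -280.4   13. ]
top (434.2916666666667, 278.375) 24.0 [ 343.5 -390.9   13. ]
358.0316593249473 [ 513.73832566 -335.62113936   13.        ] 17.969730464938895
0.003984375 -4.39749559562847
1394 [ 23  35  26  40 147 271 203 183 238 172  55   1   0] (array([ 27,  18,  43,  12,  24,   5,   0,  26,  80, 219, 224,  73,  12,
         1,   5,  37, 149, 259, 145,  35]), array([500.87266352, 513.53041452, 526.18816553, 538.84591653,
       551.50366753, 564.16141853, 576.81916953, 589.47692053,
       602.13467153, 614.79242253, 627.45017353, 640.10792453,
       652.76567554, 665.42342654, 678.08117754, 690.73892854,
       703.39667954, 716.05443054, 728.71218154, 741.36993254,
       754.02768354]))Traceback (most recent call last):
  File "<stdin>", line 10, in <module>
ValueError: max() iterable argument is empty
```

View pics/a.png

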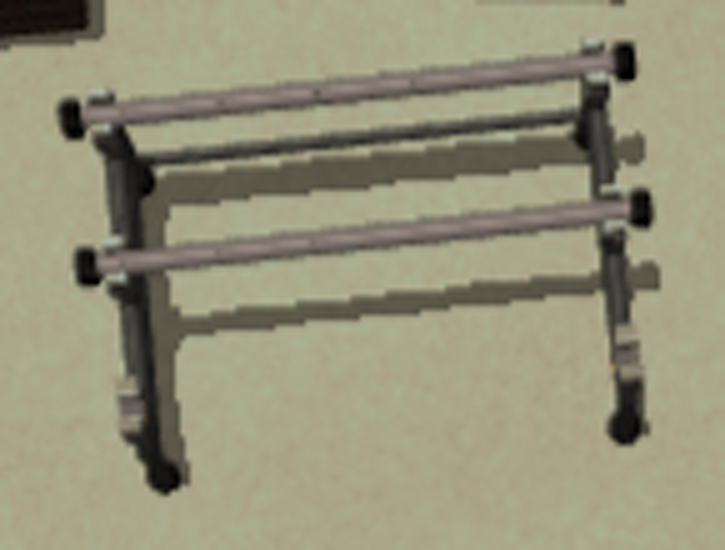

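View pics/b.png

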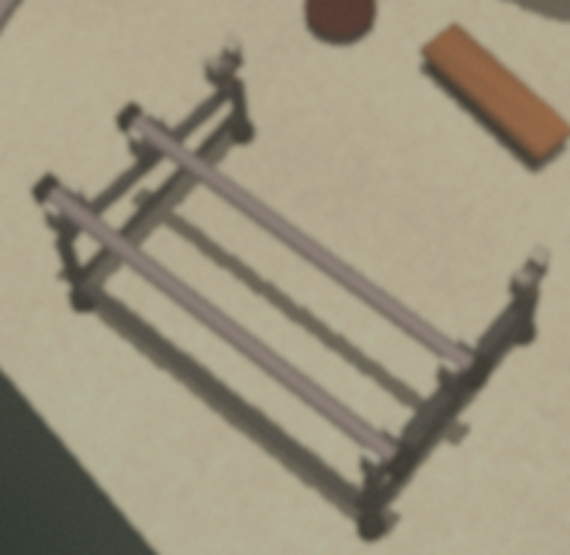

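Run:
```python
from h import *
t=cv2.imread("pics/top0.png");g=t.max(2)
def cen(c,thr,r=5,inv=False):
    x,y=map(int,c);sub=g[y-r:y+r+1,x-r:x+r+1].astype(float);w=np.clip(thr-sub,0,None)
    v,u=np.mgrid[-r:r+1,-r:r+1];return np.array([x+(w*u).sum()/w.sum(),y+(w*v).sum()/w.sum()])
R={}
for nm,L,Rr,z in(("back",(218.5,163.6),(329.6,152.4),172),("mid",(222.3,193.4),(333.2,181.8),157)):
    P=[ray("top",cen(c,60,4),z+1)[0] for c in(L,Rr)];d=P[0]-P[1]
    R[nm]=(P[0]+P[1])/2;print(nm,np.round(P,1).tolist(),np.linalg.norm(d),R[nm].round(1),np.degrees(np.arctan2(-d[0],d[1])));
P=ray("top",[(231.2,221),(330.4,210.6)],155);print("saddles",P.round(1),np.linalg.norm(P[0]-P[1]),P.mean(0))
# depth-based tubes
for n in("top","scene"):
    C=cloud(n,np.load(n+"0.npy"))
    for nm,z in(("mid",157),("back",172)):
        k=(abs(C[...,2]-z-5)<9)&(abs(C[...,0]-R[nm][0])<35)&(abs(C[...,1]-R[nm][1])<140);Q=C[k]
        # restrict close to the expected line
        f=cv2.fitLine(Q[:,:2].astype(np.float32),cv2.DIST_HUBER,0,.01,.01).ravel()
        y=R[nm][1];print(n,nm,len(Q),"ang",np.degrees(np.arctan(-f[0]/f[1])),"x at mid y",f[2]+(y-f[3])*f[0]/f[1],"zmed",np.median(Q[:,2]))
s=cv2.imread("pics/scene0.png")
print("rail caps scene px",proj("scene",[[684,-280.4,13],[343.5,-390.9,13]]))
```

```text
back [[703.9, 316.3, 173.0], [737.8, -40.4, 173.0]] 358.32107091137703 [720.8 138.  173. ] 5.425509139174858
mid [[608.7, 307.1, 158.0], [643.6, -49.1, 158.0]] 357.8689255662 [626.2 129.  158. ] 5.602948944797332
saddles [[518.1 277.3 155. ]
 [547.8 -39.3 155. ]] 317.94323758352175 [532.92129273 119.02480485 155.        ]
top mid 408 ang 5.4059896 x at mid y 626.0241556735626 zmed 162.47791488964526
top back 407 ang 5.4014473 x at mid y 720.2381375517621 zmed 177.90587866900523
scene mid 764 ang 5.4487534 x at mid y 629.6019019760008 zmed 162.950940050947
scene back 839 ang 5.5152655 x at mid y 723.8170908773097 zmed 177.960329417273
rail caps scene px [[189.52341783 259.54919338]
 [252.38174019 172.93977376]]
```

{"fn": "carry_out", "kwargs": {"deltas": [[[40,-1,15,0.2],[80,-1,30,0.4],[120,-2,45,0.5],[160,-3,60,0.7],[200,-3,80,0.8],[240,-4,100,1.0],[280,-5,120,1.2],[310,-5,135,1.3],[327,-5.6,141,1.33],[327,-5.6,141,1.33],[327,-5.6,141,1.33],[327,-5.6,141,1.33]]], "fingers": 60}}

```text
time: 1.3
tool_pos: [512.9, -337.0, 152.1]
tcp_rot: [3.141, -0.0, 0.313]
contact_force: [-1.1, 0.0, 0.3]
grip_width: 60.1
```

Run:
```python
from h import *
o=bot.get_obs(); print(o["time"],o["tool_pos"],o["tcp_rot"],o["contact_force"],o["moment"],o["grip_width"])
p,d=bot.capture("scene"); c=p[120:300,150:390]; cv2.imwrite("pics/c.png",cv2.resize(c,(720,540),interpolation=cv2.INTER_CUBIC))
```

```text
1.3 [ 512.8873869  -336.95206295  152.09865857] [ 3.14051842e+00 -2.08409794e-04  3.12569751e-01] [-1.1463322   0.02510207  0.27808425] [-0.00251915  0.00033453 -0.03360153] 60.098735160503274
```

View pics/c.png

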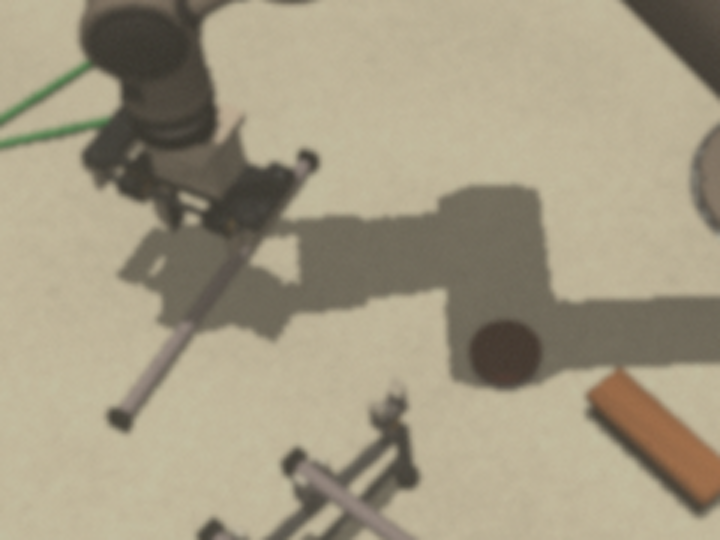

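{"fn": "carry_out", "kwargs": {"deltas": [[[1,-1,20,0],[1,-1,40,0],[1,-1,60,0],[1,-1,70,0],[1,-1,76,0],[1,-1,80,0],[1,-1,80,0],[1,-1,80,0]]], "fingers": 40}}

```text
time: 2.15
tool_pos: [514.6, -335.0, 72.0]
tcp_rot: [3.14, -0.001, 0.314]
contact_force: [0.1, 0.0, -0.4]
grip_width: 40.0
```

{"fn": "carry_out", "kwargs": {"deltas": [[[0,0,0.5,0],[0,0,0.5,0],[0,0,0.5,0],[0,0,0.5,0],[0,0,0.5,0],[0,0,0.5,0],[0,0,0.5,0],[0,0,0.5,0],[0,0,0.5,0],[0,0,0.5,0]]], "fingers": 5}}

```text
time: 3.15
tool_pos: [514.5, -334.8, 70.9]
tcp_rot: [3.141, -0.0, 0.314]
contact_force: [0.6, -0.8, 2.8]
grip_width: 15.2
```

{"fn": "carry_out", "kwargs": {"deltas": [[[0,0,-5,0],[0,0,-20,0],[0,0,-45,0],[0,0,-75,0],[0,0,-105,0],[0,0,-135,0],[0,0,-165,0],[0,0,-185,0],[0,0,-195,0],[0,0,-200,0],[0,0,-200,0],[0,0,-200,0]]]}}

```text
time: 4.35
tool_pos: [514.0, -334.4, 269.5]
tcp_rot: [-3.14, 0.001, 0.314]
contact_force: [-0.8, 0.4, -1.8]
grip_width: 15.3
```

{"fn": "carry_out", "kwargs": {"deltas": [[[2,-5,0,-0.2],[6,-17,0,-0.6],[14,-37,0,-1.4],[24,-64,0,-2.4],[36,-96,0,-3.5],[48,-128,0,-4.7],[60,-160,0,-5.8],[72,-193,0,-7.0],[84,-226,0,-8.2],[96,-258,0,-9.4],[108,-290,0,-10.6],[120,-322,0,-11.7],[131,-352,0,-12.8],[141,-379,0,-13.8],[149,-400,0,-14.5],[155,-416,0,-15.1],[158,-425,0,-15.4],[158.3,-426,0,-15.49],[158.3,-426,0,-15.49],[158.3,-426,0,-15.49]]]}}

```text
time: 6.35
tool_pos: [533.4, 118.7, 270.6]
tcp_rot: [-3.141, 0.0, 1.664]
contact_force: [0.0, -0.1, -1.9]
grip_width: 15.1
```

Run:
```python
from h import *
o=bot.get_obs(); print(o["time"],o["tool_pos"],o["tcp_rot"],o["contact_force"],o["moment"],o["grip_width"])
p,d=bot.capture("top"); cv2.imwrite("pics/t1.png",p);np.save("t1.npy",d)
q,d=bot.capture("scene"); cv2.imwrite("pics/s1.png",q);np.save("s1.npy",d)
a=cv2.resize(p[140:290,205:350],(580,600),interpolation=cv2.INTER_CUBIC)
cv2.imwrite("pics/d.png",a)
```

```text
6.35 [533.38176488 118.70401824 270.63444525] [-3.14136037e+00  3.77996489e-04  1.66434429e+00] [ 0.0267242  -0.14986168 -1.93412936] [ 0.0076261  -0.06675841 -0.073248  ] 15.136607898828501
```

View pics/d.png

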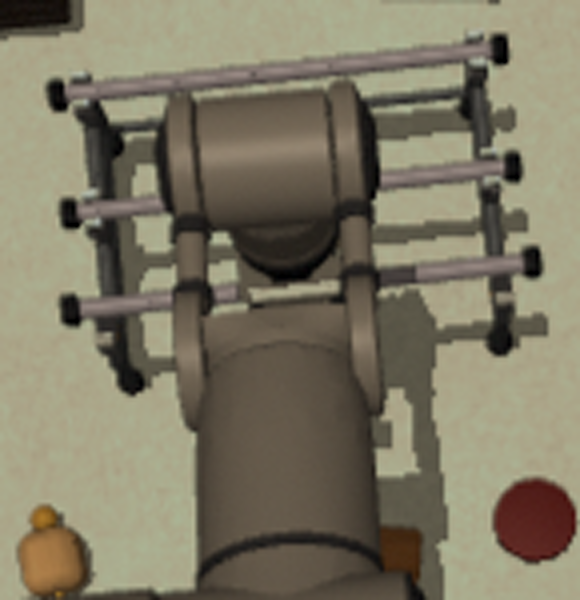

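```bash
cat >> h.py <<'E'
def cen(g,c,thr=60,r=4):
    x,y=map(int,np.round(c));sub=g[y-r:y+r+1,x-r:x+r+1].astype(float);w=np.clip(thr-sub,0,None)
    v,u=np.mgrid[-r:r+1,-r:r+1];return np.array([x+(w*u).sum()/w.sum(),y+(w*v).sum()/w.sum()])
E
python3 - <<'E'
from h import *
g=cv2.imread("pics/t1.png").max(2)
for nm,L,R,z in(("held",(222.5,217),(337.8,205.5),210.7),("mid",(222.3,193),(333.2,181.8),157),("back",(218.8,163.6),(329.6,152.4),172)):
    c=[cen(g,L),cen(g,R)]
    P=[ray("top",x,z+1)[0] for x in c];d=P[0]-P[1]
    print(nm,np.round(c,1).tolist(),np.round(P,1).tolist(),np.linalg.norm(d),np.mean(P,0).round(1),np.degrees(np.arctan2(-d[0],d[1])))
for n,f in(("top","t1.npy"),("scene","s1.npy")):
    C=cloud(n,np.load(f))
    for nm,x0,y0,z in(("held",533,119,211),("mid",627.5,129,157)):
        A=np.radians(5.45);xx=(C[...,0]-x0)*np.cos(A)+(C[...,1]-y0)*np.sin(A);yy=-(C[...,0]-x0)*np.sin(A)+(C[...,1]-y0)*np.cos(A)
        for s,k in(("+",(yy>90)&(yy<145)),("-",(yy<-90)&(yy>-145))):
            Q=k&(abs(xx)<14)&(abs(C[...,2]-z-4)<9)
            print(n,nm,s,Q.sum(),"x off %.1f z %.1f"%(np.median(xx[Q]),np.median(C[...,2][Q])))
p=proj("scene",[[551,-67,211],[516,305,211]]);print(p)
s=cv2.imread("pics/s1.png");cv2.imwrite("pics/e.png",cv2.resize(s[190:400,195:405],(600,600),interpolation=cv2.INTER_CUBIC))
E
```

```text
held [[222.4, 217.5], [337.8, 205.3]] [[515.7, 295.7, 211.7], [549.5, -60.7, 211.7]] 358.02730619560134 [532.6 117.5 211.7] 5.422742446579871
mid [[222.2, 193.4], [332.9, 181.5]] [[608.8, 307.2, 158.0], [643.6, -49.0, 158.0]] 357.87858573167745 [626.2 129.1 158. ] 5.590646646373412
back [[219.1, 163.7], [329.7, 152.2]] [[703.9, 316.4, 173.0], [737.9, -40.3, 173.0]] 358.3387240036252 [720.9 138.  173. ] 5.445071084029113
top held + 71 x off -0.1 z 216.9
top held - 89 x off -0.9 z 217.7
top mid + 54 x off -1.3 z 162.8
top mid - 79 x off 0.4 z 162.7
scene held + 166 x off 3.8 z 216.3
scene held - 136 x off 3.3 z 216.2
scene mid + 161 x off 2.2 z 162.9
scene mid - 137 x off 2.0 z 163.2
[[268.50109757 235.6272557 ]
 [392.5115081  320.81357245]]
```

View pics/e.png

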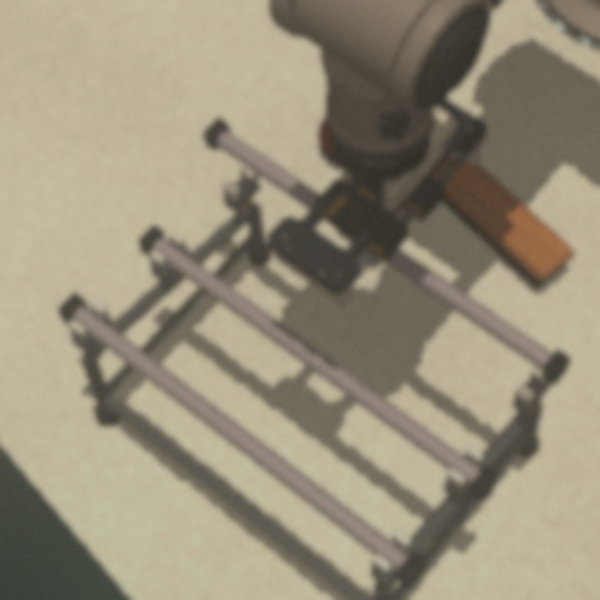

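{"fn": "carry_out", "kwargs": {"deltas": [[[1,-0.5,5,0],[2,-1,15,0],[2.6,-1.1,25,0],[2.6,-1.1,33,0],[2.6,-1.1,38,0],[2.6,-1.1,40,0],[2.6,-1.1,40,0],[2.6,-1.1,40,0],[2.6,-1.1,40,0],[2.6,-1.1,40,0]]]}}

```text
time: 7.45
tool_pos: [532.2, 121.9, 231.0]
tcp_rot: [3.141, 0.0, 1.665]
contact_force: [0.0, -0.5, -1.4]
grip_width: 15.4
```

Run:
```python
from h import *
o=bot.get_obs(); print(o["time"],o["tool_pos"],o["tcp_rot"],o["contact_force"],o["moment"],o["grip_width"])
p,d=bot.capture("top"); cv2.imwrite("pics/t2.png",p)
g=p.max(2);z=o["tool_pos"][2]-59.9
q=proj("top",[[515,298,z+1],[549,-58,z+1]]);c=[cen(g,x) for x in q];P=[ray("top",x,z+1)[0] for x in c];d=P[0]-P[1]
print(q,c,np.round(P,1),np.linalg.norm(d),np.mean(P,0))
a=cv2.resize(p[200:245,215:250],(390,500),interpolation=cv2.INTER_CUBIC);b=cv2.resize(p[190:235,310:345],(390,500),interpolation=cv2.INTER_CUBIC)
cv2.imwrite("pics/f.png",np.hstack([a,b]))
```

```text
7.45 [532.24523936 121.90404813 231.0368423 ] [3.14087445e+00 1.06744285e-04 1.66547887e+00] [ 0.03363762 -0.49581531 -1.43728364] [-0.03261072 -0.16338619  0.04141466] 15.400923949771999
[[223.78906007 220.74409182]
 [336.44639061 208.7616871 ]] [array([223.43326271, 221.03283898]), array([336.30949721, 209.06703911])] [[514.1 299.1 172.1]
 [548.  -57.5 172.1]] 358.25861726182984 [531.04332275 120.77963699 172.1368423 ]
```

View pics/f.png

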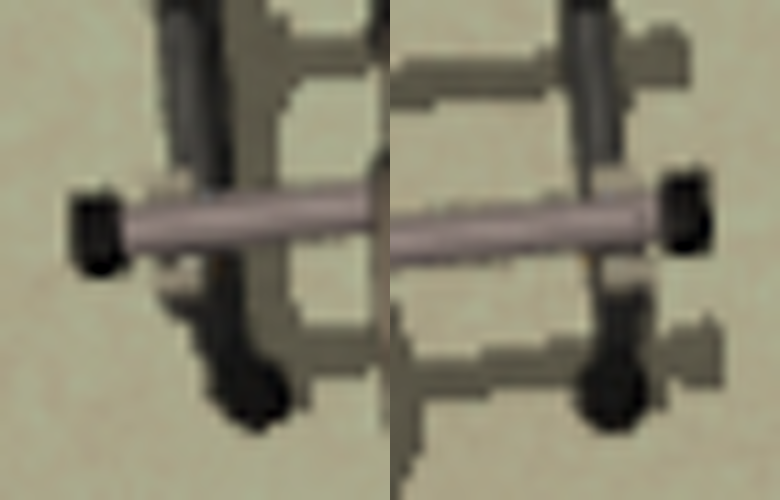

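{"fn": "carry_out", "kwargs": {"deltas": [[[-0.5,0.2,1,0],[-1,0.3,2,0],[-1,0.3,3,0],[-1,0.3,4,0],[-1,0.3,5,0],[-1,0.3,5,0],[-1,0.3,5,0]]]}}

```text
time: 8.2
tool_pos: [532.5, 120.9, 225.6]
tcp_rot: [-3.141, 0.0, 1.665]
contact_force: [-0.8, -0.0, -1.5]
grip_width: 14.6
```

{"fn": "carry_out", "kwargs": {"deltas": [[[0,0,0.7,0],[0,0,1.4,0],[0,0,2,0],[0,0,2,0],[0,0,2,0]]]}}

```text
time: 8.7
tool_pos: [532.5, 120.9, 223.7]
tcp_rot: [-3.142, 0.0, 1.666]
contact_force: [-0.7, 0.2, -2.1]
grip_width: 15.1
```

{"fn": "carry_out", "kwargs": {"deltas": [[[0,0,0.7,0],[0,0,1.4,0],[0,0,2,0],[0,0,2,0],[0,0,2,0]]]}}

```text
time: 9.2
tool_pos: [532.7, 120.9, 221.8]
tcp_rot: [3.141, 0.0, 1.665]
contact_force: [1.7, 0.9, -1.8]
grip_width: 15.1
```

{"fn": "carry_out", "kwargs": {"deltas": [[[0,0,0.7,0],[0,0,1.4,0],[0,0,2,0],[0,0,2,0],[0,0,2,0]]]}}

```text
time: 9.7
tool_pos: [532.8, 121.0, 220.9]
tcp_rot: [3.14, 0.0, 1.666]
contact_force: [-1.9, -0.6, 7.5]
grip_width: 14.9
```

```bash
cat > o.py <<'E'
from plant import bot
o=bot.get_obs();print(o["time"],o["tool_pos"].round(2),o["tcp_rot"].round(4),o["contact_force"].round(1),o["moment"].round(3),round(o["grip_width"],1))
E
python3 o.py
```

```text
9.7 [532.78 120.98 220.86] [3.1398e+00 1.0000e-04 1.6655e+00] [-1.9 -0.6  7.5] [ 0.005  0.161 -0.035] 14.9
```

{"fn": "carry_out", "kwargs": {"deltas": [[[0,0,0.5,0],[0,0,1,0],[0,0,1,0],[0,0,1,0]]]}}

```text
time: 10.1
tool_pos: [532.9, 120.9, 220.4]
tcp_rot: [3.139, 0.0, 1.666]
contact_force: [-2.6, -0.0, 11.1]
grip_width: 15.2
```

```bash
python3 o.py
```

```text
10.1 [532.86 120.95 220.4 ] [3.1392e+00 2.0000e-04 1.6655e+00] [-2.6 -0.  11.1] [-0.054  0.3   -0.007] 15.2
```

{"fn": "carry_out", "kwargs": {"deltas": [[[0,0,0.5,0],[0,0,1,0],[0,0,1,0],[0,0,1,0]]]}}

```text
time: 10.5
tool_pos: [532.9, 121.0, 219.8]
tcp_rot: [3.139, 0.0, 1.666]
contact_force: [-2.8, -1.1, 13.8]
grip_width: 14.8
```

```bash
python3 o.py
```

```text
10.5 [532.9  120.98 219.81] [3.1387e+00 2.0000e-04 1.6656e+00] [-2.8 -1.1 13.8] [-0.03   0.514  0.006] 14.8
```

{"fn": "carry_out", "kwargs": {"deltas": [[[0,-0.4,0.5,0],[0,-0.7,1,0],[0,-0.7,1.5,0],[0,-0.7,1.5,0]]]}}

```text
time: 10.9
tool_pos: [532.7, 121.0, 218.8]
tcp_rot: [3.137, 0.0, 1.666]
contact_force: [-3.2, 0.3, 15.6]
grip_width: 14.8
```

{"fn": "carry_out", "kwargs": {"deltas": [[[0,0,0.5,0],[0,0,1,0],[0,0,1.5,0],[0,0,1.5,0]]]}}

```text
time: 11.3
tool_pos: [532.4, 120.9, 215.5]
tcp_rot: [3.139, -0.0, 1.665]
contact_force: [3.5, 0.0, -0.8]
grip_width: 14.7
```

```bash
python3 o.py
```

```text
11.3 [532.43 120.94 215.47] [ 3.1390e+00 -1.0000e-04  1.6654e+00] [ 3.5  0.  -0.8] [ 0.264 -0.516  0.019] 14.7
```

{"fn": "carry_out", "kwargs": {"deltas": [[[0,0.4,0.5,0],[0,0.5,1,0],[0,0.5,1,0],[0,0.5,1,0]]]}}

```text
time: 11.7
tool_pos: [532.6, 121.0, 214.9]
tcp_rot: [3.14, 0.0, 1.665]
contact_force: [-1.2, -0.4, 10.3]
grip_width: 15.1
```

```bash
python3 o.py
```

```text
11.7 [532.64 120.97 214.91] [3.14   0.     1.6655] [-1.2 -0.4 10.3] [0.115 0.186 0.062] 15.1
```

{"fn": "carry_out", "kwargs": {"deltas": [[[0,0,0.5,0],[0,0,1,0],[0,0,1,0],[0,0,1,0]]]}}

```text
time: 12.1
tool_pos: [532.7, 121.0, 214.6]
tcp_rot: [3.139, 0.0, 1.666]
contact_force: [-2.5, -0.5, 15.4]
grip_width: 14.9
```

```bash
python3 o.py
```

```text
12.1 [532.69 120.98 214.6 ] [3.1392e+00 1.0000e-04 1.6655e+00] [-2.5 -0.5 15.4] [ 0.101  0.409 -0.035] 14.9
```

```bash
cat > ends.py <<'E'
from h import *
for n in("top","scene"):
    A_,d=bot.capture(n);C=cloud(n,d);cv2.imwrite(f"pics/{n}_last.png",A_)
    A=np.radians(5.45);x0,y0=(531.6,120) if n=="top" else (535,120)
    xx=(C[...,0]-x0)*np.cos(A)+(C[...,1]-y0)*np.sin(A);yy=-(C[...,0]-x0)*np.sin(A)+(C[...,1]-y0)*np.cos(A)
    for nm,xo in(("front",0),("mid",95)):
      for s,k in(("+",(yy>95)&(yy<145)),("-",(yy<-95)&(yy>-145))):
        Q=k&(abs(xx-xo)<12)&(C[...,2]>130)&(C[...,2]<190)
        print(n,nm,s,Q.sum(),"x %.1f z %.1f p90 %.1f"%(np.median(xx[Q]),np.median(C[...,2][Q]),np.percentile(C[...,2][Q],90)))
E
python3 ends.py
```

```text
top front + 71 x 0.1 z 165.5 p90 171.4
top front - 75 x -0.1 z 156.9 p90 164.8
top mid + 64 x 94.9 z 163.6 p90 170.8
top mid - 76 x 95.3 z 163.5 p90 168.1
scene front + 138 x 0.7 z 164.0 p90 167.6
scene front - 111 x 1.0 z 156.6 p90 159.9
scene mid + 150 x 95.5 z 163.3 p90 166.5
scene mid - 121 x 95.2 z 163.5 p90 166.7
```

{"fn": "carry_out", "kwargs": {"deltas": [[[0,0,0.5,0],[0,0,1,0],[0,0,1,0],[0,0,1,0]]]}}

```text
time: 12.6
tool_pos: [532.6, 121.1, 213.0]
tcp_rot: [3.14, -0.0, 1.665]
contact_force: [-2.1, -0.6, 11.8]
grip_width: 14.6
```

{"fn": "carry_out", "kwargs": {"deltas": [[[0,0,0.5,0],[0,0,0.8,0],[0,0,0.8,0],[0,0,0.8,0]]]}}

```text
time: 13.0
tool_pos: [532.4, 121.0, 210.6]
tcp_rot: [-3.141, -0.0, 1.666]
contact_force: [2.5, 1.1, 0.2]
grip_width: 14.9
```

```bash
python3 o.py; python3 ends.py | grep front
```

```text
13.0 [532.37 121.02 210.62] [-3.1414e+00 -1.0000e-04  1.6655e+00] [2.5 1.1 0.2] [ 0.254 -0.429 -0.002] 14.9
top front + 68 x -0.2 z 157.6 p90 162.7
top front - 76 x -0.1 z 157.1 p90 161.5
scene front + 134 x 0.8 z 156.8 p90 160.5
scene front - 113 x 0.3 z 155.9 p90 159.1
```

{"fn": "carry_out", "kwargs": {"deltas": [[[0,0,0.5,0],[0,0,1,0],[0,0,1,0],[0,0,1,0]]]}}

```text
time: 13.5
tool_pos: [532.4, 121.0, 210.5]
tcp_rot: [3.141, -0.0, 1.666]
contact_force: [0.1, 0.6, 6.5]
grip_width: 15.0
```

{"fn": "carry_out", "kwargs": {"deltas": [[[0,0,0.5,0],[0,0,1,0],[0,0,1,0],[0,0,1,0]]]}}

```text
time: 13.9
tool_pos: [532.4, 121.0, 210.5]
tcp_rot: [3.14, 0.0, 1.666]
contact_force: [-2.5, 1.0, 12.3]
grip_width: 15.2
```

```bash
python3 o.py; python3 ends.py
```

```text
13.9 [532.36 121.   210.45] [3.1402 0.     1.6656] [-2.5  1.  12.3] [0.172 0.298 0.019] 15.2
top front + 67 x -0.2 z 159.2 p90 164.8
top front - 76 x 0.5 z 157.1 p90 161.5
top mid + 65 x 95.3 z 164.2 p90 170.1
top mid - 76 x 95.1 z 163.6 p90 168.9
scene front + 138 x 0.6 z 156.6 p90 160.7
scene front - 117 x 0.4 z 155.4 p90 159.3
scene mid + 150 x 95.4 z 162.7 p90 166.2
scene mid - 123 x 95.4 z 163.5 p90 166.6
```

{"fn": "carry_out", "kwargs": {"deltas": [[[0,0,0.5,0],[0,0,1,0],[0,0,1,0],[0,0,1,0]]]}}

```text
time: 14.4
tool_pos: [532.4, 121.0, 210.4]
tcp_rot: [3.139, 0.0, 1.666]
contact_force: [-4.8, 0.5, 18.5]
grip_width: 15.1
```

{"fn": "carry_out", "kwargs": {"deltas": [[[0,0,0.5,0],[0,0,1,0],[0,0,1,0],[0,0,1,0]]]}}

```text
time: 14.8
tool_pos: [532.4, 121.0, 210.3]
tcp_rot: [3.139, 0.0, 1.666]
contact_force: [-7.6, -0.3, 25.3]
grip_width: 15.4
```

```bash
python3 o.py; python3 ends.py
```

```text
14.8 [532.37 121.02 210.27] [3.1387e+00 2.0000e-04 1.6657e+00] [-7.6 -0.3 25.3] [ 0.098  1.161 -0.023] 15.4
top front + 65 x -0.4 z 158.4 p90 165.9
top front - 77 x 0.7 z 156.1 p90 163.3
top mid + 65 x 94.8 z 163.7 p90 169.1
top mid - 77 x 94.9 z 165.0 p90 169.8
scene front + 137 x 0.6 z 156.3 p90 160.6
scene front - 115 x 0.7 z 155.5 p90 159.0
scene mid + 149 x 95.4 z 162.7 p90 166.5
scene mid - 122 x 95.4 z 162.9 p90 167.1
```

{"fn": "carry_out", "kwargs": {"deltas": [[[0,0,-1.5,0],[0,0,-3,0],[0,0,-4,0],[0,0,-4,0]]]}}

```text
time: 15.3
tool_pos: [532.3, 120.9, 210.6]
tcp_rot: [-3.141, -0.0, 1.665]
contact_force: [1.5, 2.3, 0.8]
grip_width: 14.8
```

{"fn": "carry_out", "kwargs": {"deltas": [[[0,0,0,0],[0,0,0,0],[0,0,0,0],[0,0,0,0],[0,0,0,0],[0,0,0,0]]], "fingers": 35}}

```text
time: 15.9
tool_pos: [532.3, 120.9, 210.8]
tcp_rot: [-3.141, 0.0, 1.665]
contact_force: [0.1, -0.5, -0.7]
grip_width: 34.9
```

{"fn": "carry_out", "kwargs": {"deltas": [[[0,0,-10,0],[0,0,-20,0],[0,0,-30,0],[0,0,-40,0],[0,0,-40,0],[0,0,-40,0]]]}}

```text
time: 16.5
tool_pos: [532.3, 120.9, 251.2]
tcp_rot: [3.141, 0.0, 1.666]
contact_force: [0.7, -0.1, -0.3]
grip_width: 34.9
```

```bash
python3 o.py; python3 ends.py; python3 -c "
from h import *
p=cv2.imread('pics/top_last.png');q=cv2.imread('pics/scene_last.png')
a=cv2.resize(p[195:245,215:255],(320,400),interpolation=cv2.INTER_CUBIC);b=cv2.resize(q[225:325,260:400],(480,400)[::1],interpolation=cv2.INTER_CUBIC)
cv2.imwrite('pics/g.png',np.hstack([a,b]))
g=p.max(2)
c=[cen(g,x) for x in proj('top',[[514.5,298,152],[548.5,-58,152]])];P=np.array([ray('top',x,151)[0] for x in c]);print(P.mean(0),P[0]-P[1])"
```

```text
16.5 [532.33 120.91 251.22] [3.1409e+00 2.0000e-04 1.6655e+00] [ 0.7 -0.1 -0.3] [ 0.026 -0.089 -0.028] 34.9
top front + 64 x -0.7 z 157.6 p90 163.3
top front - 76 x -0.4 z 157.4 p90 163.1
top mid + 59 x 95.2 z 163.2 p90 169.0
top mid - 77 x 95.8 z 161.7 p90 168.2
scene front + 141 x 0.3 z 156.7 p90 160.5
scene front - 113 x 0.7 z 155.6 p90 159.6
scene mid + 149 x 95.0 z 162.2 p90 166.2
scene mid - 124 x 95.5 z 162.4 p90 166.7
[531.34336406 119.81322462 151.        ] [-33.68534283 356.92118688   0.        ]
```

View pics/g.png

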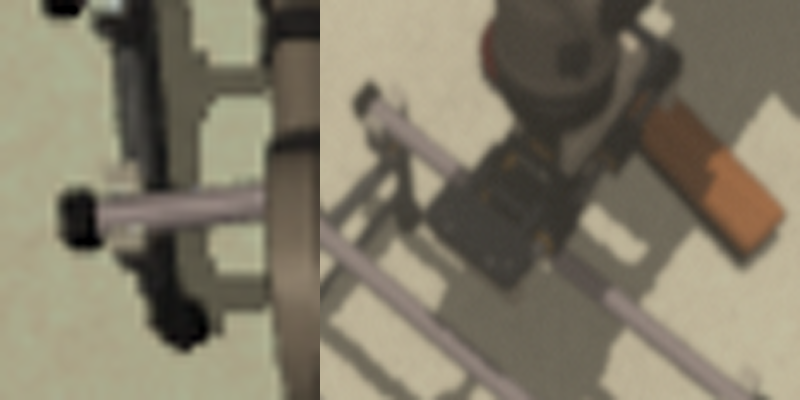

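{"fn": "carry_out", "kwargs": {"deltas": [[[20,0,0,0],[50,0,0,0],[80,0,0,0],[105,0,4,0],[120,0,10,0],[125,0,18,0],[125,0,20,0],[125,0,20,0],[125,0,20,0]]], "fingers": 0}}

```text
time: 17.5
tool_pos: [520.8, 244.4, 230.9]
tcp_rot: [-3.142, 0.0, 1.664]
contact_force: [-0.2, 0.4, 0.3]
grip_width: 0.2
```

{"fn": "carry_out", "kwargs": {"deltas": [[[0,0,0.7,0],[0,0,1.4,0],[0,0,2,0],[0,0,2,0],[0,0,2,0]]]}}

```text
time: 18.0
tool_pos: [520.5, 245.3, 228.9]
tcp_rot: [3.141, 0.0, 1.666]
contact_force: [0.3, 0.2, -0.3]
grip_width: 0.4
```

{"fn": "carry_out", "kwargs": {"deltas": [[[0,0,0.7,0],[0,0,1.4,0],[0,0,2,0],[0,0,2,0],[0,0,2,0]]]}}

```text
time: 18.5
tool_pos: [520.5, 245.4, 226.9]
tcp_rot: [-3.142, 0.0, 1.666]
contact_force: [-0.6, -0.2, -0.4]
grip_width: 0.6
```

{"fn": "carry_out", "kwargs": {"deltas": [[[0,0,0.5,0],[0,0,1,0],[0,0,1,0],[0,0,1,0]]]}}

```text
time: 18.9
tool_pos: [520.5, 245.3, 225.8]
tcp_rot: [-3.142, 0.0, 1.666]
contact_force: [-0.0, 0.2, -0.5]
grip_width: 0.8
```

{"fn": "carry_out", "kwargs": {"deltas": [[[0,0,0.5,0],[0,0,1,0],[0,0,1,0],[0,0,1,0]]]}}

```text
time: 19.3
tool_pos: [520.6, 245.4, 225.0]
tcp_rot: [3.141, 0.0, 1.665]
contact_force: [0.3, -0.5, 1.4]
grip_width: 0.3
```

Contact at TCP z ≈ 225 on the left.

{"fn": "carry_out", "kwargs": {"deltas": [[[0,0,0.5,0],[0,0,1,0],[0,0,1,0],[0,0,1,0]]]}}

```text
time: 19.7
tool_pos: [521.0, 245.4, 224.8]
tcp_rot: [3.14, -0.0, 1.665]
contact_force: [0.4, -0.2, 4.9]
grip_width: 0.4
```

{"fn": "carry_out", "kwargs": {"deltas": [[[0,0,0.5,0],[0,0,1,0],[0,0,1,0],[0,0,1,0]]]}}

```text
time: 20.1
tool_pos: [521.4, 245.4, 224.6]
tcp_rot: [3.138, -0.0, 1.665]
contact_force: [-0.5, -0.7, 10.0]
grip_width: 0.0
```

{"fn": "carry_out", "kwargs": {"deltas": [[[0,0,0.3,0],[0,0,0.5,0],[0,0,0.5,0],[0,0,0.5,0]]]}}

```text
time: 20.5
tool_pos: [521.5, 245.5, 224.6]
tcp_rot: [3.137, -0.0, 1.665]
contact_force: [-1.3, -0.4, 11.9]
grip_width: 0.4
```

{"fn": "carry_out", "kwargs": {"deltas": [[[0,0,0.3,0],[0,0,0.6,0],[0,0,0.6,0],[0,0,0.6,0]]]}}

```text
time: 20.9
tool_pos: [521.8, 245.5, 224.4]
tcp_rot: [3.136, -0.001, 1.665]
contact_force: [-1.0, -1.0, 14.4]
grip_width: 0.4
```

{"fn": "carry_out", "kwargs": {"deltas": [[[0,0,-2,0],[0,0,-5,0],[-20,0,-10,0],[-55,0,-10,0],[-95,0,-10,0],[-135,0,-10,0],[-175,0,-10,0],[-215,0,-10,0],[-240,0,-10,0],[-250,0,-10,0],[-250,0,-6,0],[-250,0,-5,0],[-250,0,-5,0]]]}}

```text
time: 22.2
tool_pos: [543.8, -2.1, 226.3]
tcp_rot: [-3.141, -0.001, 1.667]
contact_force: [0.1, 0.0, -0.1]
grip_width: 0.4
```

{"fn": "carry_out", "kwargs": {"deltas": [[[0,0,0.7,0],[0,0,1.5,0],[0,0,1.5,0],[0,0,1.5,0]]]}}

```text
time: 22.6
tool_pos: [544.1, -3.3, 225.4]
tcp_rot: [3.142, 0.0, 1.666]
contact_force: [0.2, -0.3, 1.0]
grip_width: 0.5
```

{"fn": "carry_out", "kwargs": {"deltas": [[[0,0,0.5,0],[0,0,1,0],[0,0,1,0],[0,0,1,0]]]}}

```text
time: 23.0
tool_pos: [544.1, -3.6, 224.3]
tcp_rot: [-3.142, 0.0, 1.665]
contact_force: [0.1, -0.4, -0.1]
grip_width: 0.8
```

{"fn": "carry_out", "kwargs": {"deltas": [[[0,0,0.5,0],[0,0,1,0],[0,0,1,0],[0,0,1,0]]]}}

```text
time: 23.4
tool_pos: [544.4, -3.6, 223.7]
tcp_rot: [3.141, 0.0, 1.665]
contact_force: [-0.1, 0.3, 3.1]
grip_width: 0.2
```

{"fn": "carry_out", "kwargs": {"deltas": [[[0,0,0.5,0],[0,0,1,0],[0,0,1,0],[0,0,1,0]]]}}

```text
time: 23.8
tool_pos: [544.7, -3.5, 223.4]
tcp_rot: [3.139, 0.001, 1.666]
contact_force: [-0.9, 1.0, 8.4]
grip_width: 0.8
```

{"fn": "carry_out", "kwargs": {"deltas": [[[0,0,0.5,0],[0,0,1,0],[0,0,1,0],[0,0,1,0]]]}}

```text
time: 24.2
tool_pos: [545.0, -3.5, 223.3]
tcp_rot: [3.138, 0.001, 1.665]
contact_force: [-0.7, 0.5, 13.1]
grip_width: 0.2
```

{"fn": "carry_out", "kwargs": {"deltas": [[[0,0,0.5,0],[0,0,0.7,0],[0,0,0.7,0],[0,0,0.7,0]]]}}

```text
time: 24.6
tool_pos: [545.1, -3.5, 223.1]
tcp_rot: [3.137, 0.001, 1.666]
contact_force: [-1.2, 1.2, 16.4]
grip_width: 0.3
```

{"fn": "carry_out", "kwargs": {"deltas": [[[0,0,-2,0],[0,0,-6,0],[20,0,-12,0],[55,0,-12,0],[95,0,-12,0],[135,0,-12,0],[175,0,-12,0],[215,0,-12,0],[240,0,-12,0],[250,0,-12,0],[250,0,-7,0],[250,0,-6,0],[250,0,-5.5,0],[250,0,-5.5,0]]]}}

```text
time: 26.0
tool_pos: [520.8, 244.1, 226.0]
tcp_rot: [-3.141, 0.0, 1.664]
contact_force: [0.1, 0.3, 0.0]
grip_width: 0.3
```

{"fn": "carry_out", "kwargs": {"deltas": [[[0,0,0.7,0],[0,0,1.4,0],[0,0,2,0],[0,0,2.5,0],[0,0,2.5,0],[0,0,2.5,0]]]}}

```text
time: 26.6
tool_pos: [521.0, 244.9, 224.8]
tcp_rot: [3.139, 0.001, 1.665]
contact_force: [-0.0, -2.4, 6.1]
grip_width: 0.4
```

{"fn": "carry_out", "kwargs": {"deltas": [[[0,0,0.5,0],[0,0,1,0],[0,0,1.3,0],[0,0,1.3,0],[0,0,1.3,0]]]}}

```text
time: 27.1
tool_pos: [521.3, 245.0, 224.5]
tcp_rot: [3.138, 0.0, 1.666]
contact_force: [-2.0, -3.4, 12.7]
grip_width: 0.3
```

{"fn": "carry_out", "kwargs": {"deltas": [[[0,0,0.4,0],[0,0,0.8,0],[0,0,0.8,0],[0,0,0.8,0]]]}}

```text
time: 27.5
tool_pos: [521.5, 245.0, 224.4]
tcp_rot: [3.137, 0.0, 1.665]
contact_force: [-2.3, -3.9, 16.6]
grip_width: 0.4
```

{"fn": "carry_out", "kwargs": {"deltas": [[[0,0,-1,0],[0,0,-4,0],[0,0,-20,0],[-30,0,-60,0],[-60,0,-100,0],[-100,0,-140,0],[-100,0,-140,0],[-100,0,-140,0]]]}}

```text
time: 28.3
tool_pos: [530.2, 145.1, 362.2]
tcp_rot: [3.14, -0.0, 1.664]
contact_force: [0.0, 0.1, -1.1]
grip_width: 0.4
```

```bash
python3 o.py; python3 ends.py; python3 -c "
from h import *
p=cv2.imread('pics/top_last.png');q=cv2.imread('pics/scene_last.png')
g=p.max(2)
c=[cen(g,x) for x in proj('top',[[514.5,298,152],[548.5,-58,152]])];P=np.array([ray('top',x,151)[0] for x in c]);print(P.mean(0),P[0]-P[1])
cv2.imwrite('pics/h.png',cv2.resize(q[210:360,210:410],(800,600),interpolation=cv2.INTER_CUBIC))"
```

```text
28.3 [530.2  145.15 362.2 ] [ 3.1397e+00 -4.0000e-04  1.6636e+00] [ 0.   0.1 -1.1] [ 0.039 -0.074  0.007] 0.4
top front + 17 x 4.6 z 158.0 p90 162.7
top front - 77 x 1.2 z 155.7 p90 163.2
top mid + 20 x 94.2 z 162.2 p90 167.3
top mid - 76 x 95.9 z 163.4 p90 170.3
scene front + 139 x 1.6 z 157.5 p90 160.7
scene front - 115 x 1.3 z 155.5 p90 159.3
scene mid + 151 x 95.1 z 162.5 p90 166.7
scene mid - 126 x 95.0 z 162.5 p90 165.5
[533.01693753 120.28275333 151.        ] [-33.65115339 356.95572361   0.        ]
```

View pics/h.png

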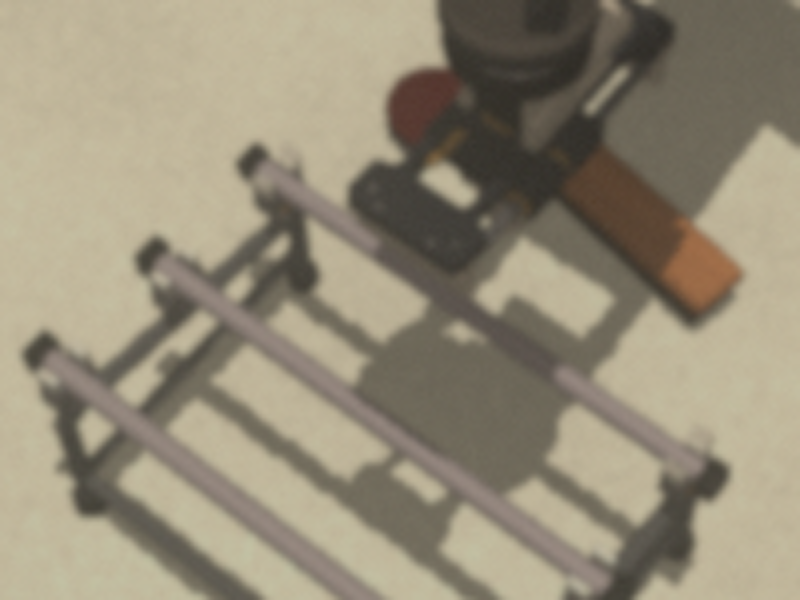

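```bash
python3 -c "
from plant import bot
print(bot.close_job())"
```

```text
the job is handed in; nothing more can be done
None
```

The rail is fitted in both front saddles and let go, and the job is handed in (clock at about 28 s). The hand-in reported no verdict.

**What I did:** I gripped the rail at mid-length and carried it level over the saddles. I lowered it by feel until the right end snapped past its jaws, then the left. With the grip open, I pressed each end down separately with closed fingertips, the left twice.

**What the last checks showed:**
- **Seating:** At the end both ends stood firm, moving only a few tenths of a mm under about 16 N at the fingertips (an estimated 15 N on that end). While I held the rail, the middle took about 25 N.
- **Height:** The rail's axis is about 151 mm up at the left and 149.5 mm at the right, within the stud range.
- **Position:** The rail's middle is within about 2 mm of `rack_home` in plan and its axis within about 0.2 degrees.
- **Clearance:** The gripper was about 145 mm above the rail, touching nothing. I moved nothing else on purpose, but I did not re-measure the bystanders.

**What disagreed or is less certain:**
- **Camera offset:** The two cameras differ by about 3.5 mm in x, so I corrected using the difference between the rail and the rack in each view.
- **Tilt while pressing:** The right end went in first, with the left about 10 mm higher for a moment. That is about 0.03 rad, under the 0.1 rad limit.
- **Late shift:** The last press on the left moved the rail about 1 mm in x, which fits the play between the cheeks.
- **Seat contact:** That both ends bear on their seats is judged from the stiffness and heights; I could not measure it directly.

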